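Zero the vegetable slicer and ease its blade clamp

TASK

Get the vegetable slicer ready for its blade to be drawn out and washed: first turn the round thickness dial until its pointer stands at the zero mark (the one long, thick tick), and leave it there. Then turn the winged blade-clamp thumbscrew clockwise until it seats fully, back it off a quarter turn, and finish still gripping it firmly there: do not let go of it. Leave the mug, the jar and the food pusher where they stand.

Things in the scene. Friction and masses are not known exactly. Their poses are not given: they have to be found in the camera images.
- slicer: bench vegetable slicer fixed to the worktop: white slab 130 (x) x 340 (y) mm, top 38 mm above the worktop; metal bed and slanted blade in the middle, side guides there up to 46 mm; the thickness dial at its +y end (x 0, y +105 mm), the blade-clamp thumbscrew at its -y end (x 0, y -105 mm). Origin at the centre of its underside, z up; yawed up to 45 degrees either way.
- dial (a joint): angle of the thickness dial about its upright axis, rad: 0 with its pointer at the zero mark (the one long, thick black tick, on the slicer's -x side of the axis; the bar is then parallel to the slicer's x), positive counterclockwise from above, stops at -2.1 and 2.1. Turns stiffly (0.05 N m) and stays where it is left.
- dial_grip (a point): point on the dial's axis at grip height, 72 mm above the worktop; its x lies along the grip bar and turns with it. Black knob: 44 mm disc with a bar across, 44 mm long (x), 14 mm thick (y), 48 to 84 mm above the worktop; white pointer line on the bar's -x half and a white tip beyond the disc. Under it a fixed metal plate with ticks, 92 mm across, top at 42 mm.
- thumbscrew (a joint): angle of the blade-clamp thumbscrew about its upright axis, rad: 0 fully seated (hard stop), positive when unscrewed, i.e. turned counterclockwise from above, at most 4.5; clockwise tightens. Starts 1.0 to 2.6 rad open. Turns stiffly (0.07 N m), stays where it is left, and stays at the same height.
- screw_grip (a point): point on the thumbscrew's axis at grip height, 78 mm above the worktop; its x lies along the wings and turns with them. Plain steel: an 18 mm boss with a flat wing bar across, 74 mm long (x) with round ends, 10 mm thick (y), 64 to 90 mm above the worktop. It stands on a steel bar 36 mm wide, top at 44 mm, with a 26 mm washer up to 48 mm.
- mug: white ceramic mug, 80 mm across, 90 mm high, handle on its own +y side; bystander, standing upright on the worktop beyond the slicer. Origin at the centre of its foot.
- jar: glass jar with a metal lid, 70 mm across, 95 mm high; bystander, standing on the worktop beyond the slicer. Origin at the centre of its foot.
- pusher: white plastic food pusher with a mushroom grip, 72 mm across, 56 mm high; bystander, standing on the worktop beyond the slicer. Origin at the centre of its foot.

How it is judged (in metres and radians):
On the way, in this order (a step that is already met when the one before it is completed fails the run):
1. the dial's pointer is at zero, within 0.12 rad (value of joint dial between -0.12 and 0.12 rad), for 0.3 s.
2. the thumbscrew is fully seated, within 0.1 rad, the dial still at zero (value of joint thumbscrew below 0.1 rad and value of joint dial between -0.15 and 0.15 rad), for 0.1 s.
At the end, for the whole second after the job is handed in: the thumbscrew stands still a quarter turn (1.57 rad, within 0.23) back from its seat with the fingers still gripping it (more than 8 N, TCP within 30 mm of its grip point), and the dial still reads zero within 0.15 rad (value of joint thumbscrew between 1.341 and 1.801 rad and contact force between the fingers and thumbscrew above 8 N and distance between the grasp point and screw_grip below 0.03 m and velocity of joint thumbscrew between -0.1 and 0.1 rad/s and value of joint dial between -0.15 and 0.15 rad); the arm keeps its last pose, push and grip.
It fails at once if the mug is moved more than 25 mm (distance of mug from where it was at the start of the episode above 0.025 m).
It fails at once if the jar is moved more than 25 mm (distance of jar from where it was at the start of the episode above 0.025 m).
It fails at once if the pusher is moved more than 25 mm (distance of pusher from where it was at the start of the episode above 0.025 m).
It also fails if it takes over 59 s, if anything falls off the work surface, if the arm or the gripper's body presses on something with over 40 N, if the wrist force passes 120 N, or if a joint passes its speed limit or range.

ROBOT

A 7-joint arm with a two-finger parallel gripper is mounted at the origin on the work surface. World frame = base frame: x ahead of the robot, y to its left, z up, the work surface at z = 0. Lengths are in m, angles in degrees, forces in N, time in s.
With the tool pointing down it reaches from about 0.35 to 0.775 m from the base axis. Payload 3.1 kg.
Tool frame: the origin (TCP) lies between the finger pads, 19 mm behind the fingertips; this is the grasp point; z points along the fingers, y is the line along which they close (so a half turn about z gives the same grasp; the last joint's range is limited). The gripper opens to 85 mm and grips with 20 to 120 N. Pads are 22 mm wide; open, the fingers measure 114 mm over their backs; the gripper's body (76 mm by 85 mm) begins 54 mm behind the grasp point. The pads swing forward as they close: fully open they stand 13 mm farther back than shut.
Start: joints at [62.641, 17.813, 0.802, 86.603, -0.252, 75.585, -1.558], TCP at [0.232, -0.499, 0.25] pointing down, gripper open.
Joint ranges: [-154.91, 154.91], [-16.99, 109.72], [-72.82, 74.43], [7.12, 147.25], [-82.49, 262.49], [11.32, 116.49], [-174.64, 174.64]. Speed limits (degrees/s): [159.86, 159.86, 180, 180, 180, 180, 180].

INTERFACE

Orientations are given as [roll, pitch, yaw] about the fixed x, y, z axes, in that order (R = Rz(yaw) Ry(pitch) Rx(roll)).
In Python, from station import robot, fingers, vision, workorder, recognise gives the robot as it stands. Calls block until the motion is done:
- robot.move_to(position, orientation): joint-space move of the TCP to a pose.
- robot.line_to(position, orientation=None, velocity=0.15, f_stop=None): straight line of the TCP; orientation=None keeps the orientation; velocity is the mean speed in m/s. With f_stop (N) it stops when the force on the tool has changed by that much, and returns True; else False.
- robot.move_j(angles): joint-space move.
- fingers.gripper_to(opening, force=None): opening from 0.0 (shut) to 1.0 (fully open); force is the grip in N (None keeps the last); returns when the fingers have stopped.
- robot.pause(seconds).
- robot.inverse_kinematics(position, orientation): joint angles nearest the present ones, or None.
- vision.grab_frame(name): name is "scene" or "top" or "wrist"; returns the picture (420x560x3 uint8, red, green, blue); there is no depth.
- vision.calibration(name): a dict with "mtx" (3x3 intrinsics, pixels), "extrinsics" (4x4, takes a point from world to camera coordinates); the wrist camera has in their place "T_tool_cam" (4x4, takes a point from camera to tool coordinates, whose origin is the TCP and whose axes are the flange's). Camera axes: x right, y up, looking along -z (the intrinsics and any distortion apply to the point x, -y, -z); pixel columns grow to the right and rows downward; lengths in m; the calibration is good to about 2 mm. A picture is of the moment at which its call begins: read the wrist's pose just before it. calibration takes no time and is no camera call.
A pose or a line that the arm cannot do raises robot.PlanningError and nothing moves.
- workorder.close_job(): hands the job in; it is judged then, once.
Trained networks look in the newest picture that a camera, given by its name, has taken for a name from the list of things; names that differ only in an ending like _2 or _b are one class to them, and where a whole thing is asked for, a point or a joint stands for the part that bears it (a point fixed in the world has none). Each returns a list of dicts, best first, with "p" (0 to 1); they miss things now and then, are a little off and sometimes report something else, mostly with a low value. They report only what shows in the picture. A call takes as long as a camera call.
- recognise(label, camera): "rect" ([centre column, centre row, width, height] in pixels, round what is visible of it).
Readings, each from a call of its own:
- robot.current_time_s(): time.
- robot.current_joint_positions(): joint angles.
- robot.current_dq(): joint speeds.
- robot.current_joint_torque(): joint torques, N m.
- robot.current_tool_pos(): TCP position.
- robot.current_eef_rot(): TCP orientation.
- robot.current_contact_force(): force on the tool from outside, world axes, zero at the start.
- robot.current_torque(): the same for the moment, N m.
- robot.current_finger_gap(): opening from 0.0 (shut) to 1.0 (fully open).
- robot.current_gripper_force(): force on a finger pad.
Only numpy, scipy, OpenCV 4.12 (cv2) and the standard library are available. Lean on these libraries where they do the work, as an engineer would, in place of code of your own. Each camera call takes 0.05 s, during which the arm holds its last target. There are 200 camera calls.

## Working session

There is one attempt and no reset: what is moved stays moved. The work goes in short steps, each a Python script; the robot and the scene stay as the last script left them, time stands still between calls to the robot, and variables do not carry over. Pictures are saved under pics/ and viewed, at most 10 in all, crops included, and the job is handed in when it is done.

```bash
mkdir -p pics; ls; python3 - <<'E'
from station import robot, fingers, vision, workorder, recognise
import cv2,numpy as np
for c in ("top","scene"):
    im=vision.grab_frame(c); cv2.imwrite(f"pics/{c}0.png",im[:,:,::-1])
    cal=vision.calibration(c); print(c,{k:np.round(v,4).tolist() if not isinstance(v,str) else v for k,v in cal.items()})
    for n in ("slicer","dial","thumbscrew","mug","jar","pusher"):
        print(n,[(np.round(r["rect"]).tolist(),round(r["p"],2)) for r in recognise(n,c)[:2]])
print({k:np.round(v,4).tolist() for k,v in vision.calibration("wrist").items()})
print(robot.current_eef_rot(),robot.current_time_s())
E
```

```text
pics
top {'mtx': [[539.3344, 0.0, 288.1197], [0.0, 539.3344, 227.5241], [0.0, 0.0, 1.0]], 'extrinsics': [[-0.0086, -0.9998, -0.0164, 0.0292], [0.9872, -0.0111, 0.159, -0.6589], [-0.1592, -0.0148, 0.9871, -1.1272], [0.0, 0.0, 0.0, 1.0]]}
slicer [([243.0, 285.0, 165.0, 119.0], 0.85)]
dial [([200.0, 305.0, 24.0, 21.0], 0.9)]
thumbscrew [([286.0, 258.0, 24.0, 29.0], 0.54)]
mug [([251.0, 185.0, 49.0, 49.0], 0.62)]
jar [([161.0, 229.0, 41.0, 40.0], 0.61)]
pusher [([219.0, 216.0, 29.0, 30.0], 0.59)]
scene {'mtx': [[409.5765, 0.0, 274.0764], [0.0, 409.5765, 207.8284], [0.0, 0.0, 1.0]], 'extrinsics': [[-0.8591, 0.5118, -0.0044, 0.5405], [-0.2657, -0.4385, 0.8586, 0.1046], [0.4375, 0.7388, 0.5127, -1.0503], [0.0, 0.0, 0.0, 1.0]]}
slicer [([362.0, 258.0, 213.0, 119.0], 0.86)]
dial [([420.0, 252.0, 29.0, 38.0], 0.56)]
thumbscrew [([305.0, 212.0, 38.0, 25.0], 0.78)]
mug [([234.0, 275.0, 64.0, 78.0], 0.81), ([418.0, 253.0, 28.0, 37.0], 0.72)]
jar [([388.0, 347.0, 65.0, 93.0], 0.86)]
pusher [([303.0, 310.0, 52.0, 48.0], 0.68)]
{'mtx': [[290.2638, 0.0, 273.1085], [0.0, 290.2638, 211.9545], [0.0, 0.0, 1.0]], 'T_tool_cam': [[0.0003, 0.9626, 0.2709, 0.0675], [1.0, -0.0005, 0.0005, -0.0012], [0.0006, 0.2709, -0.9626, -0.1238], [0.0, 0.0, 0.0, 1.0]]}
[1.79998146e+02 9.79612166e-04 2.49740699e+01] 0.7
```

```bash
cat > h.py <<'E'
from station import robot, fingers, vision, workorder, recognise
import cv2,numpy as np
from scipy.spatial.transform import Rotation as R
def wcal():
    """wrist camera -> K, world-to-camera; call just before the picture"""
    c=vision.calibration("wrist"); T=np.eye(4)
    T[:3,:3]=R.from_euler('xyz',robot.current_eef_rot(),degrees=True).as_matrix(); T[:3,3]=robot.current_tool_pos()
    return c["mtx"],np.linalg.inv(T@c["T_tool_cam"])
def cal(n):
    if n=="wrist": return wcal()
    c=vision.calibration(n); return c["mtx"],c["extrinsics"]
def back(K,E,uv,z):
    d=np.linalg.inv(K)@[uv[0],uv[1],1.]; d=np.array([d[0],-d[1],-d[2]])
    Rm=E[:3,:3]; o=-Rm.T@E[:3,3]; w=Rm.T@d
    return o+w*(z-o[2])/w[2]
def proj(K,E,P):
    p=E[:3,:3]@P+E[:3,3]; q=K@[p[0],-p[1],-p[2]]; return q[:2]/q[2]
def rectify(im,K,E,c,z,half=0.07,n=560,yaw=0):
    """orthographic top view of plane z round c: up = direction yaw (deg), right = yaw-90"""
    a=np.radians(yaw); u=np.array([np.cos(a),np.sin(a)]); r=np.array([np.sin(a),-np.cos(a)])
    dst=np.float32([[0,0],[n,0],[n,n],[0,n]])
    src=np.float32([proj(K,E,np.r_[np.array(c[:2])+half*(s*u+t*r),z]) for s,t in((1,-1),(1,1),(-1,1),(-1,-1))])
    return cv2.warpPerspective(im,cv2.getPerspectiveTransform(src,dst),(n,n))
E
python3 - <<'E'
from h import *
K,E=cal("top"); im=cv2.imread("pics/top0.png")
d=back(K,E,(200,305),.066); s=back(K,E,(286,258),.077)
print(d,s,np.linalg.norm(d-s),"yaw of +y axis",np.degrees(np.arctan2(*(d-s)[[1,0]])))
for n,uv in dict(mug=(251,185),jar=(161,229),pusher=(219,216)).items(): print(n,back(K,E,uv,.06))
K2,E2=cal("scene"); print(back(K2,E2,(420,252),.066),back(K2,E2,(305,212),.077))
cv2.imwrite("pics/topc.png",cv2.resize(im[140:370,120:360],None,fx=2.6,fy=2.6,interpolation=cv2.INTER_CUBIC))
E
```

```text
[0.49273617 0.21077445 0.066     ] [0.58975109 0.02738698 0.077     ] 0.20775913379296646 yaw of +y axis 117.87955874351805
mug [0.7539098  0.10363742 0.06      ]
jar [0.65784602 0.30006967 0.06      ]
pusher [0.68522273 0.17354513 0.06      ]
[0.49794676 0.22213623 0.066     ] [0.59337782 0.04644765 0.077     ]
```

View pics/topc.png

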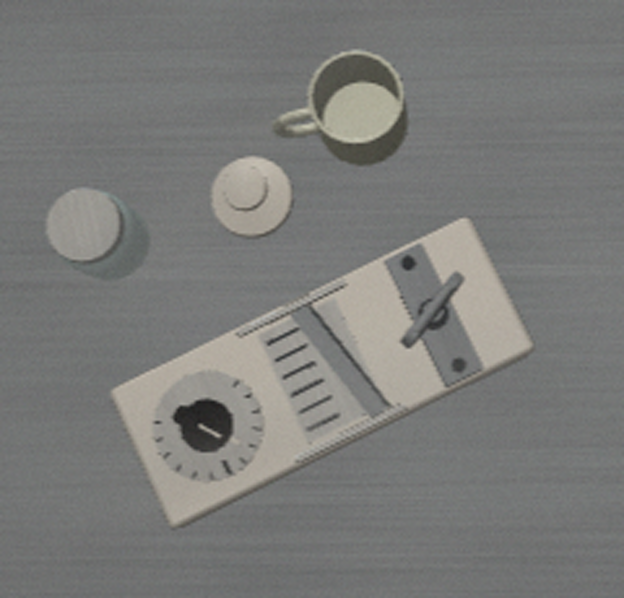

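```bash
python3 - <<'E'
from h import *
out=[]
for n,p,z in (("screw",[0.5915,0.035],.09),("dial",[0.495,0.215],.084)):
    for y in (28,-62,118):
        q=robot.inverse_kinematics([*p,.2],[180,0,y]); print(n,y,None if q is None else np.round(q))
for n,p,z in (("screw",[0.5915,0.035],.09),("dial",[0.495,0.215],.084)):
    robot.move_to([*p,.2],[180,0,28]); robot.pause(.2)
    K,E=cal("wrist"); im=vision.grab_frame("wrist"); np.savez(f"w_{n}.npz",K=K,E=E,im=im)
    for m in ("dial","thumbscrew"):
        for r in recognise(m,"wrist")[:2]: print(m,np.round(r["rect"]),r["p"],back(K,E,r["rect"][:2],z))
    out.append(cv2.resize(im,None,fx=.71,fy=.71)[:,:,::-1]); print(robot.current_joint_positions())
cv2.imwrite("pics/w0.png",np.hstack(out)); print(robot.current_time_s())
E
```

```text
screw 28 [ 18.  28. -34.  83.  16.  73. -79.]
screw -62 [   7.   26.  -17.   84.    8.   72. -163.]
screw 118 [ 24.  31. -44.  83.  22.  75.   6.]
dial 28 [  16.   30.  -60.   91.   27.   74. -110.]
dial -62 [ -70.   29.   65.   94.  -28.   74. -152.]
dial 118 [ 18.  31. -63.  91.  29.  75. -21.]
dial [ 49. 208.  74.  54.] 0.85 [0.50778591 0.20231393 0.09      ]
thumbscrew [277. 218.  78.  43.] 0.86 [0.58952263 0.03029319 0.09      ]
[ 17.76511044  28.25171166 -33.69984207  83.20124056  15.91835113
  73.33494374 -79.37421838]
dial [271. 206.  43.  50.] 0.9 [0.49957312 0.21775223 0.084     ]
thumbscrew [508. 218.  89.  46.] 0.95 [0.5857424  0.03238771 0.084     ]
[  3.06202163  22.81704406 -37.93364819  91.73851142  14.65057892
  70.52170497 -99.74555827]
4.5333
```

View pics/w0.png

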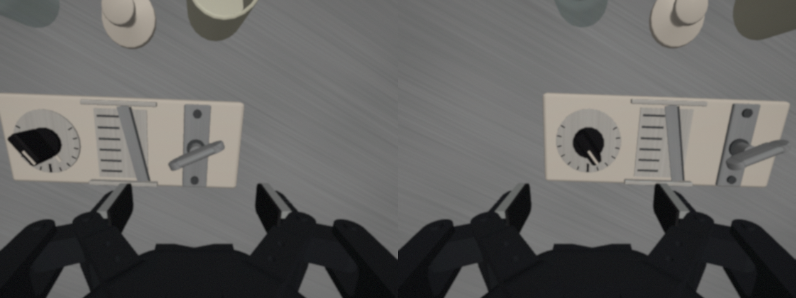

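```bash
python3 - <<'E'
from h import *
d=np.load("w_dial.npz"); s=np.load("w_screw.npz")
a=rectify(d["im"],d["K"],d["E"],(.4985,.2165),.084,.06,390,28)
b=rectify(d["im"],d["K"],d["E"],(.4985,.2165),.042,.06,390,28)
c=rectify(s["im"],s["K"],s["E"],(.5905,.031),.09,.06,390,28)
e=rectify(s["im"],s["K"],s["E"],(.545,.12),.038,.22,390,28)
o=np.vstack([np.hstack([a,b]),np.hstack([c,e])])[:,:,::-1].copy()
for x in (195,585):
    for y in (195,585): cv2.drawMarker(o,(x,y),(0,0,255),cv2.MARKER_CROSS,12,1)
cv2.imwrite("pics/rect.png",cv2.resize(o,(600,600)))
E
```

```text
(no output)
```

View pics/rect.png

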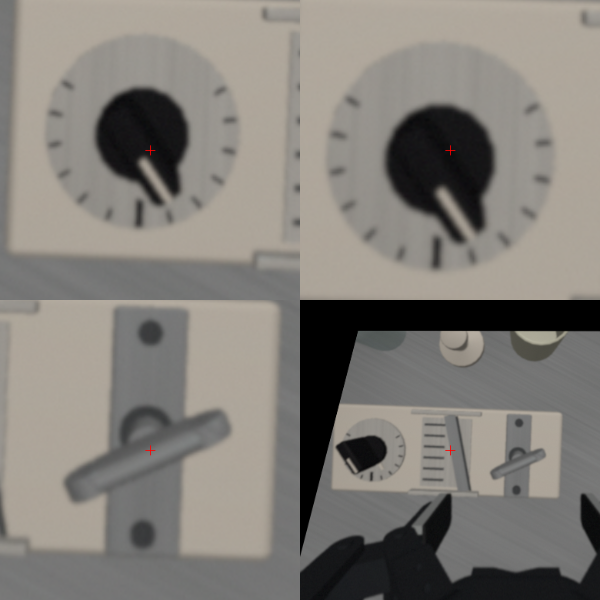

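```bash
python3 - <<'E'
from h import *
p=[.4947,.2186]
fingers.gripper_to(.5,40)
robot.move_to([*p,.13],[180,0,62])
print("hit",robot.line_to([*p,.073],velocity=.08,f_stop=15), robot.current_tool_pos())
fingers.gripper_to(0,40); robot.pause(.2)
print("gap",robot.current_finger_gap()*85,robot.current_gripper_force(),robot.current_contact_force(),robot.current_torque(),robot.current_time_s())
print(robot.current_joint_positions())
E
```

```text
hit False [0.49499388 0.21895181 0.07329202]
gap 12.946339770371116 42.29195594787598 [ 2.78461683 -1.07839262  4.59372647] [-0.27357618 -0.32165681  0.02656364] 7.0
[  4.01561335  32.40714372 -40.84629807 100.09169702  24.85982622
  56.73590857 -74.35799755]
```

```bash
python3 - <<'E'
from h import *
p=[.4947,.2186,.073]
for y in (50,38,25.5):
    robot.line_to(p,[180,0,y],velocity=.05)
    print(y,robot.current_eef_rot()[2],robot.current_contact_force(),robot.current_torque()[2],robot.current_time_s())
robot.pause(.3)
fingers.gripper_to(.5); robot.line_to([*p[:2],.2],velocity=.15); robot.pause(.2)
K,E=cal("wrist"); im=vision.grab_frame("wrist")
a=rectify(im,K,E,p,.084,.06,390,25.5); b=rectify(im,K,E,p,.042,.06,390,25.5)
q=[.587,.0295]
robot.move_to([*q,.2],[180,0,115]); robot.pause(.2)
K,E=cal("wrist"); im=vision.grab_frame("wrist")
c=rectify(im,K,E,q,.09,.06,390,25.5); e=rectify(im,K,E,q,.044,.06,390,25.5)
print(robot.current_joint_positions(),robot.current_time_s())
o=np.vstack([np.hstack([a,b]),np.hstack([c,e])])[:,:,::-1].copy()
for x in (195,585):
    for y in (195,585): cv2.drawMarker(o,(x,y),(0,0,255),cv2.MARKER_CROSS,12,1)
cv2.imwrite("pics/rect2.png",cv2.resize(o,(600,600)))
E
```

```text
50 50.113214653613184 [ 2.68186055 -1.3494772   5.21270093] -0.012337768117788424 7.3583
38 38.198098128939904 [ 3.16134779 -2.15164849  5.58961681] -0.050015802251803826 7.7167
25.5 25.695882768027325 [ 3.29658854 -2.3977888   5.65133945] -0.04313468106642052 8.0833
[ 27.51466205  31.89033987 -49.13980212  83.67438272  24.37731675
  75.51900553   1.63195041] 11.8583
```

View pics/rect2.png

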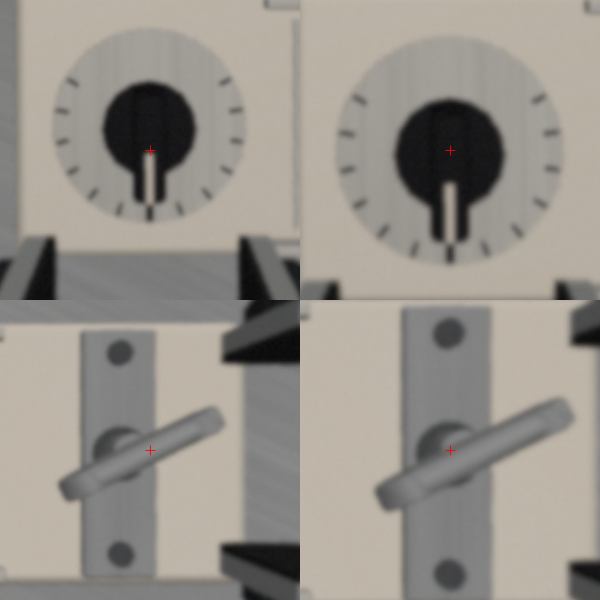

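```bash
python3 - <<'E'
from h import *
p=[.5849,.030]
robot.move_to([*p,.14],[180,0,140])
print("hit",robot.line_to([*p,.078],velocity=.08,f_stop=15), robot.current_tool_pos())
fingers.gripper_to(0,70); robot.pause(.2)
print("gap",robot.current_finger_gap()*85,robot.current_gripper_force(),robot.current_contact_force(),robot.current_torque(),robot.current_time_s())
print(robot.current_joint_positions())
y=140; P=[*p,.078]
while y>13:
    y-=10 if y>50 else 3
    robot.line_to(P,[180,0,y],velocity=.04); 
    if y<=50: robot.pause(.1)
    m=robot.current_torque()[2]; print(y,round(robot.current_eef_rot()[2],1),np.round(robot.current_contact_force(),1),round(m,3),round(robot.current_time_s(),1))
    if m<-.45: break
print(robot.current_joint_positions(),robot.current_gripper_force())
E
```

```text
hit False [0.58530351 0.03028223 0.07841209]
gap 13.912466467606084 68.55053186416626 [-0.91625751 -0.63270588  5.0869798 ] [-0.03025637  0.20252725 -0.00744752] 13.8
[ 28.4870941   40.27498969 -50.41268834  92.28146988  33.78021431
  63.70171043  19.32200688]
130 130.2 [-0.5 -0.   5.6] -0.057 14.1
120 120.3 [-0.3  0.3  6.4] -0.019 14.4
110 110.4 [1.2 1.1 6. ] -0.083 14.8
100 100.4 [2.4 1.8 5.9] -0.052 15.1
90 90.4 [5.2 1.5 5.1] -0.069 15.4
80 80.4 [4.4 2.1 5. ] -0.062 15.8
70 70.4 [6.1 1.1 4.4] -0.055 16.1
60 60.4 [5.  2.4 3.9] -0.059 16.4
50 50.4 [6.4 1.8 3.6] -0.017 16.8
47 47.4 [7.2 1.3 3.1] -0.105 17.2
44 44.4 [7.  1.6 2.9] -0.088 17.5
41 41.4 [7.7 1.7 3.3] -0.038 17.9
38 38.4 [7.  1.8 3. ] -0.098 18.2
35 35.4 [8.5 0.8 2.4] 0.009 18.6
32 32.4 [7.  1.5 2.5] -0.072 18.9
29 29.4 [7.2 2.  2.8] -0.102 19.3
26 26.4 [7.5 0.2 3.2] -0.103 19.6
23 23.4 [7.1 1.4 2.8] 0.067 20.0
20 20.5 [ 7.3 -0.1  2.7] 0.418 20.3
17 17.5 [7.3 0.1 3.1] 0.369 20.7
14 14.4 [6.1 0.6 4.5] 0.322 21.0
11 11.6 [4.6 0.7 4.2] 0.849 21.4
[  9.93460872  32.0551464  -20.65050526  92.92346692  13.05878898
  57.0501108  -93.3265394 ] 75.4264610633254
```

```bash
python3 - <<'E'
from h import *
P=[.5849,.030,.078]
for y in (16,20,24,28,40,55,70,85,100,108):
    robot.line_to(P,[180,0,y],velocity=.04)
    if y<30: robot.pause(.1)
    print(y,round(robot.current_eef_rot()[2],1),np.round(robot.current_contact_force(),1),round(robot.current_torque()[2],3))
robot.pause(.3); print(robot.current_time_s(),robot.current_finger_gap()*85,robot.current_gripper_force())
K,E=cal("wrist"); im=vision.grab_frame("wrist")
c=rectify(im,K,E,P,.09,.06,400,25.5)
t=vision.grab_frame("top"); Kt,Et=cal("top"); b=rectify(t,Kt,Et,P,.09,.06,400,25.5)
cv2.drawMarker(c,(200,200),(255,0,0),cv2.MARKER_CROSS,12,1)
cv2.imwrite("pics/g.png",np.hstack([c,b])[:,:,::-1])
E
```

```text
16 16.4 [5.6 0.7 4.5] 0.129
20 20.4 [6.2 0.1 3.1] 0.082
24 24.4 [6.8 0.2 3.6] 0.092
28 28.4 [6.2 0.2 3.2] 0.076
40 40.4 [5.6 0.8 4.7] 0.032
55 55.4 [4.9 0.7 5.3] 0.063
70 70.4 [4.7 0.8 5.8] 0.048
85 85.4 [ 4.6 -0.4  5.7] 0.052
100 100.4 [4.3 0.6 6.9] 0.059
108 108.4 [4.1 0.8 6.8] 0.066
25.3583 14.030714647812026 69.54201221466064
```

View pics/g.png

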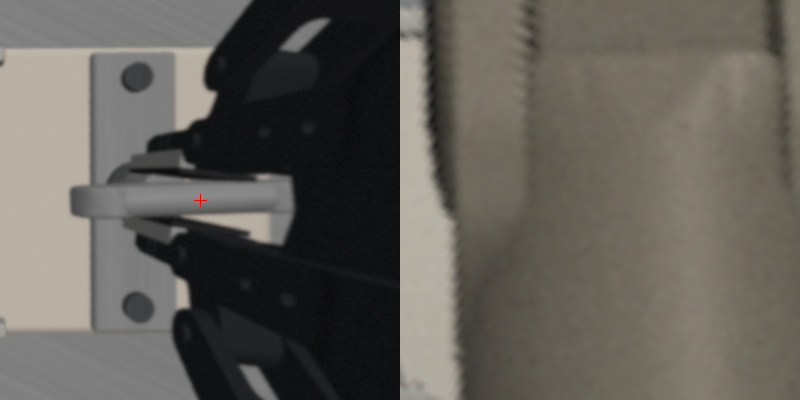

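The picture shows the wing bar running (70,202) to (275,194), about 92° from its seat direction. The angle swept since the stop (about 97° less windup) agrees, and the grip is 70 N. Handing in.

```bash
python3 -c "
from h import *
print(workorder.close_job(),robot.current_gripper_force(),robot.current_time_s())"
```

```text
the job is handed in; nothing more can be done
the job is handed in; nothing more can be done
```

The job is handed in, though no verdict came back: the camera showed the dial's pointer at the zero mark, the thumbscrew was seated against its stop and backed off about 92° (1.6 rad, estimated from a picture), and it is still held at about 70 N; the mug, jar and pusher were not touched.

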